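Start the extraction and open the specimen jar

ROBOT

A 6-joint arm with a two-finger parallel gripper is mounted at the origin on the work surface. World frame = base frame: x ahead of the robot, y to its left, z up, the work surface at z = 0. Lengths are in mm, angles in rad, forces in N, time in s.
With the tool pointing down it reaches from about 325 to 925 mm from the base axis. Payload 3.1 kg.
Tool frame: the origin (TCP) lies on the centre line of the jaws, within the pads' length; the fingertips stand 8 mm ahead of it and the grasp point (between the pads) lies 11 mm behind it; z points along the fingers, y is the direction in which the jaws open and shut (so a half turn about z gives the same grasp; the last joint's range is limited). The gripper opens to 85 mm and grips with 20 to 120 N. Pads are 22 mm wide; open, the fingers measure 114 mm over their backs; the gripper's body (76 mm by 85 mm) begins 54 mm behind the grasp point. The pads swing forward as they close: fully open they stand 13 mm farther back than shut.
Start: joints at [1.15, 0.217, 1.613, -0, 1.311, -0.112], TCP at [189.929, 595.455, 215.7] pointing down, gripper open.
Joint ranges: [-2.75, 2.75], [-0.78, 2.1], [0.31, 2.55], [-1.13, 4.27], [0.13, 2.63], [-2.58, 2.58]. Speed limits (rad/s): [2.79, 2.79, 3.14, 3.14, 3.14, 3.14].

INTERFACE

Orientations are given as [roll, pitch, yaw] about the fixed x, y, z axes, in that order (R = Rz(yaw) Ry(pitch) Rx(roll)).
In Python, from workcell import r gives the robot as it stands.
- The arm moves only by the tool drive_tool, never from a script. Its argument "steps" is a list of rows, each a list of 6 numbers: the shift along the world's x, y, z in m, then the turn, a rotation vector about the world's x, y, z in degrees. In form: [[dx, dy, dz, wx, wy, wz], ...]. A call has 1 to 8 rows; each row shifts and turns the pose as measured when the row begins; what a row does not reach is not made up. A row lasts 1/12 s, in which the tool goes at most 41.7 mm and 7.16 degrees, less where a joint would pass 70% of its speed; a pose out of reach is approached as far as the arm can. A call is refused whole if a number of a shift passes 0.0417 or a number of a turn 7.16, either way. A call with a gripper value outside its range is refused whole. "fingers" is the finger opening in m, from 0 to 0.0854, set as the call begins (left out, the last holds). The fingers move at their own pace and stop on an object; "grip_force" is the grip in N (left out, the last holds). Time passes only in rows, so rows that do not move let the fingers close. It gives the time, the measured TCP pose, the force and the opening at its end, in the units of the state.
- r.state(): the state, without advancing time (a new reading comes with each control period).
- r.camera(name): name is "scene" or "top" or "wrist"; returns a dict with "frame" (384x512x3 uint8, blue, green, red), "K" (3x3 intrinsics, pixels), "dist" ([k1, k2, p1, p2, k3] as OpenCV has them; the pictures are not rectified), "xyz" and "orientation" of the camera in the world; the wrist camera has in their place "mount" (4x4, takes a point from camera to tool coordinates, whose origin is the TCP and whose axes are the flange's). Camera axes: x right, y up, looking along -z (the intrinsics and any distortion apply to the point x, -y, -z); pixel columns grow to the right and rows downward; lengths in mm; the calibration is good to about 2 mm. A picture is of the moment at which its call begins: read the wrist's pose just before it. There is no depth.
- r.sign_off(): hands the job in, once; it reports no verdict.
Trained networks look in the newest picture that a camera, given by its name, has taken for a name from the list of things; names that differ only in an ending like _2 or _b are one class to them, and where a whole thing is asked for, a point or a joint stands for the part that bears it (a point fixed in the world has none). Each returns a list of dicts, best first, with "p" (0 to 1); they miss things now and then, are a little off and sometimes report something else, mostly with a low value. They report only what shows in the picture. A call takes as long as a camera call. They do not tell look-alikes from the thing itself.
- r.spot_in(camera, target): "rect" ([left, top, right, bottom] in pixels, round what is visible of it).
- r.trace(camera, target): "region" (384x512 bool, what is visible of it) and "rect" ([left, top, right, bottom] in pixels, round what is visible of it).
- r.spot_point(camera, target): "position" ([column, row] in pixels: a listed point, or the origin of a listed thing).
The state is a dict: "clock": time; "joints": joint angles; "qvel": joint speeds; "tau": joint torques, N m; "tcp_pos": TCP position; "tool_rot": TCP orientation; "ft_force": force on the tool from outside, world axes, zero at the start; "wrist_torque": the same for the moment, N m; "opening": finger opening in mm.
Only numpy, scipy, OpenCV 4.12 (cv2) and the standard library are available. Lean on these libraries where they do the work, as an engineer would, in place of code of your own. Each camera call takes 0.05 s, during which the arm holds its last target. There are 200 camera calls.

TASK

Start the bench extraction: twist the bar knob on the grey control box clockwise to its stop and let it go, so that it springs back. Then unscrew the tight cap of the square specimen jar, leaving the jar seated in the holder that braces it, and as soon as the threads let go raise the cap straight up a couple of centimetres clear of the jar's mouth. Finish while still holding the cap there, level and steady over the jar, and do not disturb the other things on the bench.

Things in the scene. Friction and masses are not known exactly. Their poses are not given: they have to be found in the camera images.
- console: Grey extraction control box, fixed to the bench, 90 x 110 x 45 mm (x, y, z). Origin: centre of its underside. The bar knob stands on the middle of its top.
- knob_grip (a point): Centre of the knob's grip bar, 62 mm above the bench, on the knob's vertical axis. The black bar is 48 mm long (along this point's x, which turns with the knob), 12 mm wide and 22 mm tall (11 mm below this point to 11 mm above); under it a 48 mm disc, 6 mm thick, turns with it. A white line marks its +x half. At rest the bar lies along the console's x.
- knob (a joint): Angle of the knob, rad: 0 at rest, growing clockwise seen from above, hard stop at 1.0. A spring turns it back to 0 when let go (torque 0.03 N m at rest, 0.15 N m at the stop).
- holder: Aluminium jar holder fixed to the bench: 100 mm square base plate 6 mm thick, with four walls up to 34 mm above the bench round a 65 mm square pocket. Origin: centre of its underside. The jar stands in the pocket with 1.5 mm play a side and cannot turn more than a few degrees there, but can be lifted out.
- jar: Loose square glass specimen jar, 62 x 62 mm, 60 mm tall to its flat shoulder, about 0.4 kg, with a round neck (46 mm; 55 mm over the thread ledges). Origin: centre of its base, which in the holder is 6 mm above the bench; z up.
- cap: White ribbed screw cap with a flat top, 62 mm outside diameter (63.5 mm over the ribs), 24 mm tall, 45 g. Origin: centre of its lower rim, z up; the top is 24 mm above it. Screwed tight, its rim is 70 mm above the jar's base and 10 mm above the jar's shoulder. It unscrews counter-clockwise seen from above.
- jar_mouth (a point): Centre of the open jar's mouth, 93.5 mm above the jar's base (hidden under the cap at first). A springy rubber seal ring here pushes the closed cap up against the threads with about 16 N, so turning takes about 0.1 to 0.3 N m.
- cap_top (a point): Centre of the cap's top. Coarse quick thread: turned counter-clockwise the cap rises 3 mm and the threads let go 0.9 to 1.0 rad after tight, relative to the jar (whose play in the holder may add 0.1 rad). Up to 1.55 rad it lifts off freely; near 1.65 rad a stop would turn the jar too. Pulled up too early, it lifts the jar with it.
- slidebox: Closed green slide box, 100 x 190 x 34 mm, bystander. Origin under its centre.
- sliderack: Small white slide rack with glass slides, 85 x 60 x 31 mm, bystander. Origin under its centre.
- dish: Covered glass dish, 63 mm diameter, 16 mm tall, bystander. Origin under its centre.
- tub: Brown open plastic tub, 130 x 160 x 65 mm, bystander. Origin under its centre.
- reagent: Amber bottle, 60 mm diameter, 98 mm tall, bystander. Origin under its centre.
- beaker: Glass beaker, 66 mm diameter, 85 mm tall, bystander. Origin under its centre.
- samplejar: Small round jar, 48 mm diameter, 60 mm tall, standing free on the bench, bystander: not the one to open. Origin under its centre.
Not all that is in view belongs to the job. What is shaped like the console but turquoise is not meant.

How it is judged (in metres and radians):
On the way, in this order (a step that is already met when the one before it is completed fails the run):
1. the knob is twisted to its stop (value of joint knob above 0.92 rad), for 0.1 s.
2. the knob is let go and has sprung back (value of joint knob below 0.1 rad and contact force between each of the arm, the fingers and console below 0.05 N), for 0.2 s.
3. the cap is unscrewed until its threads let go (angle between the x axis of cap and the x axis of jar, either way round above 0.8 rad and horizontal distance between cap and jar below 0.02 m), for 0.1 s.
4. the cap is held clear above the jar's mouth (z of cap in the frame of jar between 0.098 and 0.145 m and horizontal distance between cap and jar below 0.02 m and angle between cap's own z axis and vertical below 0.2 rad and contact force between cap and jar below 0.05 N and contact force between cap and holder below 0.05 N and contact force between the fingers and cap above 1 N and linear speed of cap below 0.03 m/s), for 0.2 s.
At the end, for the whole second after the job is handed in: The gripper holds the cap (over 1 N), level within 0.2 rad and still, axis within 20 mm of the jar's, lower rim 98 to 145 mm above the jar's base (mouth: 93.5), touching neither jar nor holder; the jar sits upright in the holder; the knob is untouched, within 0.1 rad of rest (all of step 2 and all of step 4 and z of jar in the frame of holder below 0.012 m and horizontal distance between jar and holder below 0.008 m and angle between jar's own z axis and vertical below 0.1 rad); the arm keeps its last pose, push and grip.
It fails at once if the jar is lifted out of its seat or tipped (z of jar in the frame of holder above 0.016 m or angle between jar's own z axis and vertical above 0.2 rad).
It fails at once if a bystander is pushed away or knocked over (distance of any of slidebox, sliderack, dish, tub, reagent, beaker, samplejar from where it was at the start of the episode above 0.03 m or angle between any of slidebox, sliderack, dish, tub, reagent, beaker, samplejar's own z axis and vertical above 0.4 rad).
It also fails if it takes over 51 s, if anything falls off the work surface, if the arm or the gripper's body presses on something with over 40 N, if the wrist force passes 120 N, or if a joint passes its speed limit or range.

## Working session

There is one attempt and no reset: what is moved stays moved. The work goes in short steps, Python scripts to look and compute and a tool call to move; the robot and the scene stay as the last step left them, time stands still between calls to the robot, and variables do not carry over. Pictures are saved under pics/ and viewed, about 8 in all and at most 12, crops included, and the job is handed in when it is done.

Besides the shell and the picture viewer there is one more tool, called after ">>>" as a command line: name --pt "numbers of a row" for each row, then --argument value for the rest. drive_tool: Moves the arm, as the interface text tells. Its arguments: {"type":"object","properties":{"steps":{"type":"array"},"fingers":{"type":"number"},"grip_force":{"type":"number"}},"required":["steps"]}

```bash
mkdir -p pics; cat > h.py <<'E'
import numpy as np, cv2
from scipy.spatial.transform import Rotation as R
from workcell import r
def pose():
    s=r.state(); return np.array(s['tcp_pos']), s
def campose(c,s=None):
    if 'mount' in c:
        M=np.array(c['mount']); T=np.eye(4); T[:3,:3]=R.from_euler('xyz',s['tool_rot']).as_matrix(); T[:3,3]=s['tcp_pos']
        return T@M
    T=np.eye(4); o=np.array(c['orientation'])
    T[:3,:3]=o if o.shape==(3,3) else R.from_euler('xyz',o).as_matrix(); T[:3,3]=c['xyz']; return T
def ray(c,T,px):
    u=cv2.undistortPoints(np.array([[px]],float),np.array(c['K']),np.array(c['dist']))[0,0]
    return T[:3,3], T[:3,:3]@np.array([u[0],-u[1],-1])
def onz(c,T,px,z):
    o,d=ray(c,T,px); return o+d*(z-o[2])/d[2]
def proj(c,T,P):
    p=np.linalg.inv(T)@np.append(P,1); p=p[:3]*[1,-1,-1]
    return cv2.projectPoints(p.reshape(1,1,3),np.zeros(3),np.zeros(3),np.array(c['K']),np.array(c['dist']))[0][0,0]
E
python3 - <<'E'
from h import *
s=r.state(); print(s)
ims=[]
for n in ['scene','top','wrist']:
    c=r.camera(n); T=campose(c,s); print(n,T[:3,3],c.get('orientation')); ims.append(c['frame']); cv2.imwrite(f'pics/{n}0.png',c['frame'])
    for t,z in [('knob_grip',62),('cap_top',100),('jar_mouth',99.5),('console',0),('holder',0),('samplejar',0),('reagent',0),('beaker',0),('tub',0),('slidebox',0),('sliderack',0),('dish',0)]:
        for d in r.spot_point(n,t)[:2]:
            print(n,t,round(d['p'],2),np.round(d['position']),np.round(onz(c,T,d['position'],z)))
E
```

```text
{'clock': 0.0, 'joints': array([ 1.14979419e+00,  2.17774637e-01,  1.61497487e+00,  3.35343600e-06,
        1.31128847e+00, -1.12212907e-01]), 'qvel': array([-0.00069087,  0.00188751, -0.00177398,  0.00141848, -0.0006277 ,
       -0.0012355 ]), 'tau': array([ 1.17245756e-03, -3.96843302e+01, -3.03855157e+01,  4.49902569e-07,
        9.58409335e-03,  3.93153563e-07]), 'tcp_pos': array([189.56752141, 594.6420063 , 214.33434256]), 'tool_rot': array([-3.13916307e+00, -2.77040042e-04,  2.83280222e+00]), 'ft_force': array([ 0.18141636, -1.08527107, -0.43194579]), 'wrist_torque': array([ 0.01722889, -0.0481843 ,  0.02265858]), 'opening': 85.26010129928507}
scene [1227.35937917  176.65243008  733.72747537] [ 0.82965262 -0.01370689  1.85565082]
scene knob_grip 0.59 [213. 188.] [ 514. -125.   62.]
scene knob_grip 0.57 [226. 148.] [ 336. -151.   62.]
scene cap_top 0.72 [348. 210.] [538. 221. 100.]
scene jar_mouth 0.9 [345. 208.] [530. 213. 100.]
scene console 0.86 [212. 200.] [ 499. -138.    0.]
scene console 0.7 [226. 161.] [ 318. -160.    0.]
scene holder 0.81 [336. 237.] [535. 209.   0.]
sce
[... 723 characters left out ...]
outh 0.44 [188. 208.] [521. 189. 100.]
top console 0.88 [396. 257.] [ 410. -374.    0.]
top console 0.86 [313. 220.] [ 508. -140.    0.]
top holder 0.86 [188. 209.] [530. 209.   0.]
top holder 0.71 [316. 125.] [ 788. -153.    0.]
top samplejar 0.74 [214. 126.] [775. 146.   0.]
top samplejar 0.64 [128. 240.] [439. 373.   0.]
top reagent 0.78 [117. 195.] [563. 417.   0.]
top reagent 0.58 [264. 178.] [622.  -1.   0.]
top beaker 0.64 [318. 123.] [ 792. -157.    0.]
top tub 0.67 [318. 125.] [ 786. -156.    0.]
top slidebox 0.83 [216. 129.] [766. 141.   0.]
top sliderack 0.74 [263. 180.] [619.   1.   0.]
top dish 0.63 [261. 243.] [440.   3.   0.]
wrist [123.75050052 616.4655344  371.89985864] None
```

View pics/scene0.png

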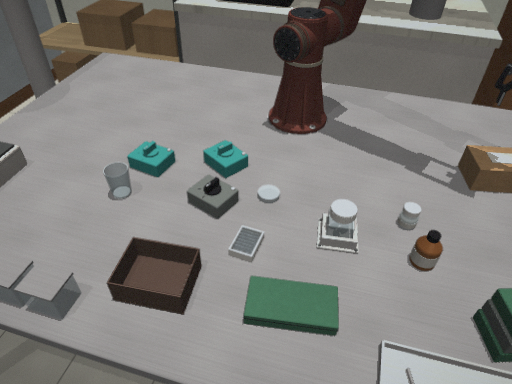

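View pics/top0.png

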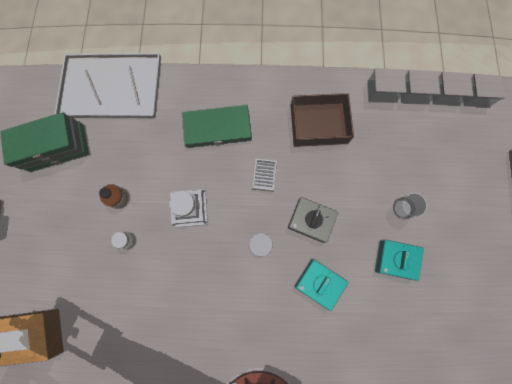

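The top view shows the grey console at about (314,220) px and the turquoise look-alikes at (322,285) and (401,260). The square jar is at (186,207) px and the small round jar at (121,240). I'm moving above the grey console.

>>> drive_tool --pt "0.016 -0.037 0 0 0 0" --pt "0.016 -0.037 0 0 0 0" --pt "0.016 -0.037 0 0 0 0" --pt "0.016 -0.037 0 0 0 0" --pt "0.016 -0.037 0 0 0 0" --pt "0.016 -0.037 0 0 0 0" --pt "0.016 -0.037 0 0 0 0" --pt "0.016 -0.037 0 0 0 0" --fingers 0.04

```text
clock: 2.62
tcp_pos: [317.3, 295.6, 215.0]
tool_rot: [3.136, 0.0, 2.847]
ft_force: [0.7, -0.7, 0.5]
opening: 40.0
```

>>> drive_tool --pt "0.016 -0.037 0 0 0 0" --pt "0.016 -0.037 0 0 0 0" --pt "0.016 -0.037 0 0 0 0" --pt "0.016 -0.037 0 0 0 0" --pt "0.016 -0.037 0 0 0 0" --pt "0.016 -0.037 0 0 0 0" --pt "0.016 -0.037 0 0 0 0" --pt "0.016 -0.037 0 0 0 0"

```text
clock: 3.28
tcp_pos: [447.1, -11.9, 218.7]
tool_rot: [3.131, 0.012, 2.849]
ft_force: [0.7, 0.8, 1.0]
opening: 39.4
```

>>> drive_tool --pt "0.016 -0.032 -0.01 0 0 0" --pt "0.016 -0.032 -0.01 0 0 0" --pt "0.016 -0.032 -0.01 0 0 0" --pt "0.016 -0.032 -0.01 0 0 0" --pt "0 0 0 0 0 0"

```text
clock: 3.7
tcp_pos: [517.1, -155.2, 180.4]
tool_rot: [3.133, 0.024, 2.84]
ft_force: [0.2, 1.2, 0.2]
opening: 40.4
```

```bash
python3 - <<'E'
from h import *
s=r.state(); print(s['clock'],s['tcp_pos'],s['tool_rot'],s['joints'])
c=r.camera('wrist'); T=campose(c,s); print(T)
im=c['frame']; cv2.imwrite('pics/w1.png',im)
for d in r.spot_point('wrist','knob_grip'): print(d['p'],d['position'],onz(c,T,d['position'],62))
for d in r.spot_point('wrist','console'): print('con',d['p'],d['position'],onz(c,T,d['position'],0))
# top surface outline of the grey box
for d in r.trace('wrist','console')[:1]:
    print(d['rect']); m=d['region'].astype(np.uint8)
    cn=max(cv2.findContours(m,0,2)[0],key=cv2.contourArea).reshape(-1,2)
    P=np.array([onz(c,T,p,45)[:2] for p in cn.astype(float)],np.float32); print(cv2.minAreaRect(P))
for d in r.trace('wrist','knob_grip')[:1]:
    print(d['rect'])
E
```

```text
3.7 [ 517.09201853 -155.24223774  180.36351396] [3.1326612  0.02353041 2.84022915] [-0.42876954  0.05366166  1.86509138  0.01270938  1.2006617  -1.70277361]
[[ 2.96709617e-01 -9.12446939e-01 -2.81787132e-01  4.47008682e+02]
 [ 9.54916185e-01  2.86549421e-01  7.76177137e-02 -1.34505516e+02]
 [ 9.92389423e-03 -2.92113015e-01  9.56332318e-01  3.36249404e+02]
 [ 0.00000000e+00  0.00000000e+00  0.00000000e+00  1.00000000e+00]]
0.66 [265.4, 162.6] [ 505.48681423 -135.46128186   62.        ]
0.61 [377.8, 35.3] [433.07047695 -20.19056683  62.        ]
con 0.9 [266.4, 151.7] [ 507.40215068 -131.20239837    0.        ]
con 0.61 [19.1, 121.6] [ 400.13784909 -369.69395064    0.        ]
con 0.59 [64.9, 246.9] [ 545.32796769 -392.00171123    0.        ]
[105.3, 0.0, 246.9, 48.9]
((374.3851623535156, -172.48831176757812), (114.75153350830078, 35.84242630004883), 73.14759826660156)
[239.5, 131.8, 291.4, 189.6]
```

View pics/w1.png

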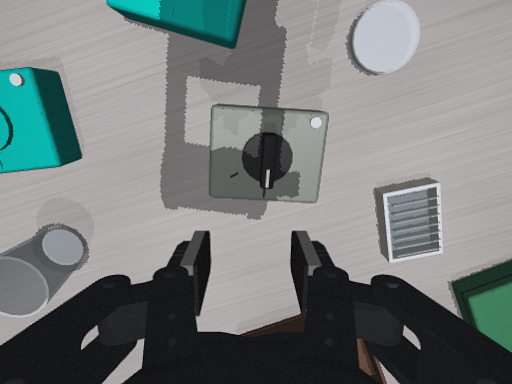

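The wrist picture shows the grey console with top corners at about (213,104), (328,110), (320,202) and (210,196) px. The knob's bar runs from (267,135) to (268,187), with the white line at the lower end.

```bash
python3 - <<'E'
from h import *
s=r.state(); print(s['clock'],s['tcp_pos'],s['tool_rot'])
c=r.camera('wrist'); T=campose(c,s); im=c['frame']
Q=[onz(c,T,p,45)[:2] for p in [(213,104),(328,110),(320,202),(210,196)]]
print(np.round(Q)); print('mean',np.mean(Q,0)); d=Q[3]-Q[0]+Q[2]-Q[1]; e=Q[1]-Q[0]+Q[2]-Q[3]
print(np.arctan2(d[1],d[0]),np.arctan2(e[1],e[0]),np.linalg.norm(d)/2,np.linalg.norm(e)/2)
A,B=[onz(c,T,p,73)[:2] for p in [(267,135),(268,187)]]; print(A,B,(A+B)/2,np.arctan2(*(B-A)[::-1]),np.linalg.norm(B-A))
cr=cv2.resize(im[95:210,200:340],None,fx=5,fy=5,interpolation=cv2.INTER_CUBIC); cv2.imwrite('pics/w1c.png',cr)
E
```

```text
3.95 [ 515.62978092 -148.75073288  182.68542922] [3.12993342 0.02377562 2.84581596]
[[ 442. -159.]
 [ 478.  -60.]
 [ 563.  -87.]
 [ 524. -191.]]
mean [ 501.85991318 -124.41797803]
-0.3378209747685916 1.2188334584888882 88.81985437382808 108.07581573459846
[ 479.65520559 -120.81302346] [ 524.20476149 -132.66771037] [ 501.92998354 -126.74036692] -0.2600743215755579 46.099853931718876
```

View pics/w1c.png

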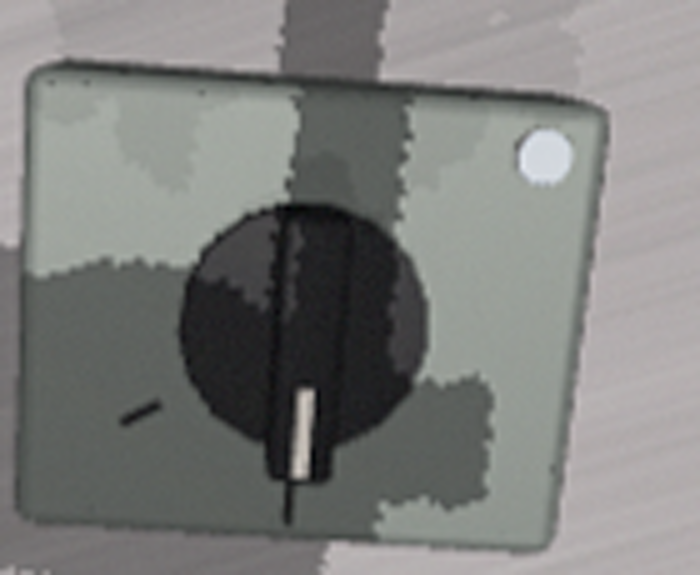

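```bash
python3 - <<'E'
from h import *
s=r.state(); print(s['clock'],s['tcp_pos'],s['tool_rot'],np.abs(s['qvel']).max())
c=r.camera('wrist'); T=campose(c,s); im=c['frame']
f=lambda x,y:(200+x/5,95+y/5)
for z,pts in [(45,[(30,68),(605,105),(552,548),(20,518)]),(73,[(316,210),(300,475)])]:
    Q=[onz(c,T,f(*p),z)[:2] for p in pts]; print(np.round(Q,1).tolist(),np.mean(Q,0))
    if z==45: d=Q[3]-Q[0]+Q[2]-Q[1]; e=Q[1]-Q[0]+Q[2]-Q[3]; print(np.arctan2(d[1],d[0]),np.arctan2(e[1],e[0])-np.pi/2)
    else: d=Q[1]-Q[0]; print(np.arctan2(d[1],d[0]))
for d in r.spot_point('wrist','knob_grip')[:2]: print(d['p'],d['position'],onz(c,T,d['position'],62))
E
```

```text
4.0 [ 515.7408897  -148.57502726  182.90225704] [3.13010078 0.02437546 2.84635907] 0.005493876409217493
[[444.2, -166.8], [481.4, -67.2], [563.2, -97.1], [525.5, -197.4]] [ 503.56793469 -132.12589736]
-0.35529518707446045 -0.3583954534975904
[[480.5, -124.3], [525.0, -140.2]] [ 502.75916929 -132.2141962 ]
-0.343503883200676
0.93 [258.8, 163.8] [ 504.05501535 -134.66770323   62.        ]
0.71 [57.3, 243.9] [ 522.75011619 -344.588511     62.        ]
```

>>> drive_tool --pt "-0.006 0.008 -0.02 -0.1 0.8 -1.7" --pt "-0.006 0.008 -0.02 -0.1 0.7 -1.7" --pt "0 0 -0.02 0 0 0" --pt "0 0 0 0 0 0" --pt "0 0 0 0 0 0"

```text
clock: 4.52
tcp_pos: [505.5, -128.5, 126.9]
tool_rot: [-3.14, 0.011, 2.791]
ft_force: [0.1, 0.3, 0.9]
opening: 40.3
```

```bash
python3 - <<'E'
from h import *
s=r.state(); print(s['clock'],s['tcp_pos'],s['tool_rot'],s['joints'],np.abs(s['qvel']).max())
c=r.camera('wrist'); T=campose(c,s); im=c['frame']
for d in r.spot_point('wrist','knob_grip')[:2]: print(d['p'],d['position'],onz(c,T,d['position'],62))
P=np.array([503.5,-132.5,73]); u=np.array([np.cos(-.356),np.sin(-.356),0]); 
v=im.copy()
for k in(-24,24): cv2.circle(v,tuple(np.int32(proj(c,T,P+k*u))),2,(0,0,255),-1)
cv2.circle(v,tuple(np.int32(proj(c,T,s['tcp_pos']))),3,(0,255,0),-1)
cv2.imwrite('pics/w2.png',v)
E
```

```text
4.5167 [ 505.47401712 -128.54104149  126.92977212] [-3.13996304  0.01096552  2.79141662] [-3.82851411e-01  8.67057462e-02  1.93896646e+00 -1.42206961e-03
  1.10490795e+00 -1.60283095e+00] 0.03683206468767505
0.77 [241.3, 199.4] [ 502.77967529 -134.19873495   62.        ]
```

View pics/w2.png

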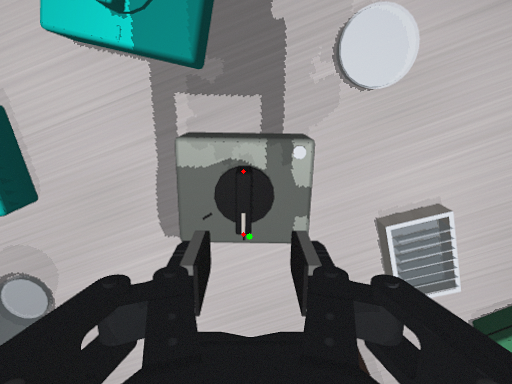

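>>> drive_tool --pt "-0.002 -0.004 -0.02 0.1 0.6 0" --pt "0 -0.001 -0.02 0 0 0" --pt "0 0 -0.012 0 0 0" --pt "0 0 -0.006 0 0 0" --pt "0 0 -0.003 0 0 0" --pt "0 0 0 0 0 0"

```text
clock: 5.12
tcp_pos: [511.0, -137.0, 73.7]
tool_rot: [-3.137, 0.018, 2.792]
ft_force: [-1.2, -0.3, 1.1]
opening: 39.8
```

>>> drive_tool --pt "0 0 0 0 0 0" --pt "0 0 0 0 0 0"

```text
clock: 5.28
tcp_pos: [512.1, -137.4, 75.1]
tool_rot: [-3.137, 0.021, 2.792]
ft_force: [0.3, 0.2, 1.1]
opening: 40.3
```

```bash
python3 - <<'E'
from h import *
s=r.state(); print(s['clock'],s['tcp_pos'],s['tool_rot'],np.abs(s['qvel']).max())
c=r.camera('wrist'); T=campose(c,s)
for d in r.spot_point('wrist','knob_grip')[:2]: print(d['p'],d['position'],onz(c,T,d['position'],62))
for k in range(2):
  s=r.state(); c=r.camera('wrist'); print(s['tcp_pos'])
cv2.imwrite('pics/w3.png',c['frame'])
E
```

```text
5.2833 [ 512.06402825 -137.36371914   75.07877953] [-3.1369541   0.02054693  2.7918683 ] 0.012266943239778507
0.72 [248.8, 211.6] [ 502.99503746 -134.43057041   62.        ]
[ 512.27636639 -137.42900269   75.26408403]
[ 512.12223725 -137.35209097   75.09343097]
```

View pics/w3.png

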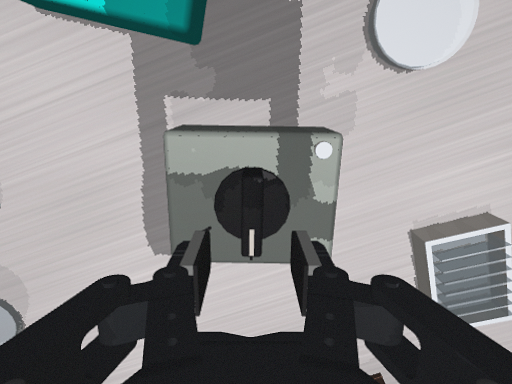

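>>> drive_tool --pt "-0.009 0.0035 0 0.2 1.1 -0.3" --pt "0 0 0 0 0 0" --pt "-0.001 0 -0.006 0 0 0" --pt "0 0 0 0 0 0"

```text
clock: 5.82
tcp_pos: [501.2, -133.5, 69.3]
tool_rot: [-3.133, 0.0, 2.786]
ft_force: [-0.5, 0.1, -0.8]
opening: 40.1
```

>>> drive_tool --pt "0.001 0 -0.006 0.3 0 0" --pt "0.001 0 -0.002 0 0 0" --pt "0 0 0 0 0 0"

```text
clock: 6.07
tcp_pos: [503.1, -133.3, 60.1]
tool_rot: [-3.139, -0.002, 2.786]
ft_force: [-0.7, -0.1, -0.3]
opening: 39.9
```

>>> drive_tool --pt "0 0 0.002 0 0 0" --pt "0 0 0 0 0 0" --pt "0 0 0 0 0 0" --pt "0 0 0 0 0 0" --pt "0 0 0 0 0 0" --pt "0 0 0 0 0 0" --fingers 0.005 --grip_force 40

```text
clock: 6.57
tcp_pos: [503.1, -133.4, 61.9]
tool_rot: [-3.139, -0.003, 2.786]
ft_force: [0.0, -0.8, 0.8]
opening: 5.3
```

```bash
python3 - <<'E'
from h import *
s=r.state(); print(s['clock'],s['tcp_pos'],s['opening'],s['wrist_torque'])
c=r.camera('wrist'); cv2.imwrite('pics/w4.png',np.hstack([c['frame'][120:330,120:390],])) ; im=cv2.resize(c['frame'][130:310,150:360],None,fx=2,fy=2)
cc=r.camera('scene'); j=cv2.resize(cc['frame'][150:225,170:265],None,fx=4,fy=4); h=max(im.shape[0],j.shape[0])
p=lambda a:cv2.copyMakeBorder(a,0,h-a.shape[0],0,0,0)
cv2.imwrite('pics/w4.png',np.hstack([p(im),p(j)]))
E
```

```text
6.5667 [ 503.14041706 -133.43099848   61.86092622] 5.250058454083717 [ 0.01740613  0.02270943 -0.04352856]
```

View pics/w4.png

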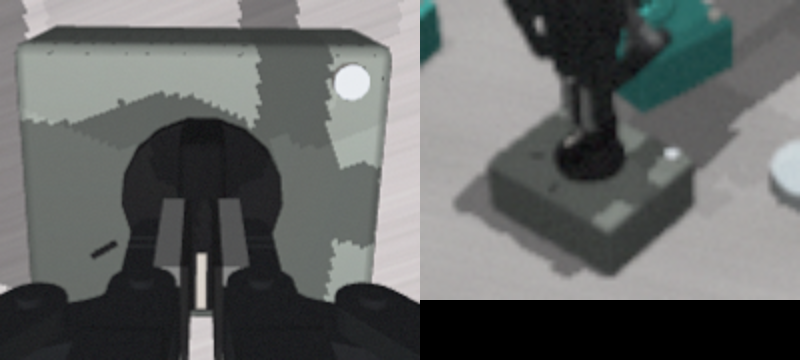

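The crop shows the pads straddling the bar, gap about 36 px against 40 px expected for the bar. The reported opening of 5.3 mm doesn't fit a 12 mm bar. I'm commanding the fingers fully shut to see whether they stop.

>>> drive_tool --pt "0 0 0 0 0 0" --pt "0 0 0 0 0 0" --pt "0 0 0 0 0 0" --fingers 0.0

```text
clock: 6.92
tcp_pos: [503.2, -133.4, 62.0]
tool_rot: [-3.139, -0.002, 2.786]
ft_force: [0.5, 0.3, -0.2]
opening: 0.2
```

```bash
python3 - <<'E'
from h import *
s=r.state(); print(s['clock'],s['tcp_pos'],s['opening'],s['wrist_torque'])
c=r.camera('wrist'); im=cv2.resize(c['frame'][150:350,170:340],None,fx=3,fy=3,interpolation=cv2.INTER_CUBIC)
im=np.clip(im.astype(float)*2.2,0,255).astype(np.uint8)
cv2.imwrite('pics/w5.png',im)
E
```

```text
6.9167 [ 503.21829698 -133.41645468   62.0037047 ] 0.23483420052711573 [-0.03296419  0.01733856 -0.00796017]
```

View pics/w5.png

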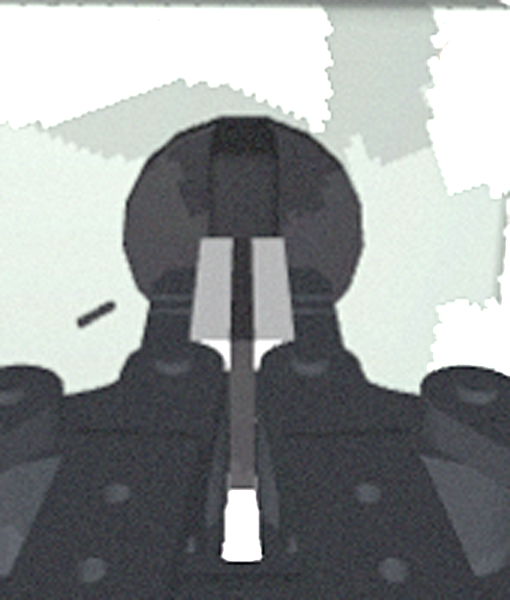

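```bash
python3 - <<'E'
from h import *
s=r.state(); c=r.camera('wrist'); M=np.array(c['mount']); T=campose(c,s)
print(np.round(M,3).tolist()); print(s['tcp_pos'],s['tool_rot'])
for x in(-11,0,11):
  for z in(-30,-20,-10,0,8): print(x,z,np.round(proj(c,M,[x,0,z]),1),end=' ')
  print()
for k in(-24,0,24):
  for z in (51,73): print(k,z,np.round(proj(c,T,np.array([503.3,-133,z])+k*np.array([np.cos(-.356),np.sin(-.356),0])),1))
for k in (-24,24): print('disc y',np.round(proj(c,T,np.array([503.3,-133,51])+k*np.array([-np.sin(-.356),np.cos(-.356),0])),1))
for sx,sy in[(-45,-55),(-45,55)]:
  Rz=R.from_euler('z',-.356).as_matrix(); print('corner',np.round(proj(c,T,np.array([503.3,-133,45])+Rz@[sx,sy,0]),1))
cv2.imwrite('pics/w6raw.png',c['frame'])
E
```

```text
[[-0.0, 0.963, 0.269, 69.396], [1.0, 0.0, -0.001, 0.367], [-0.001, 0.269, -0.963, -157.547], [0.0, 0.0, 0.0, 1.0]]
[ 503.24351995 -133.45721104   62.03418359] [-3.13864225e+00 -2.24730701e-03  2.78617889e+00]
-11 -30 [249.2 284.1] -11 -20 [249.2 272.9] -11 -10 [249.3 263. ] -11 0 [249.3 254.3] -11 8 [249.3 247.9] 
0 -30 [249.2 262.8] 0 -20 [249.2 252.8] 0 -10 [249.2 243.9] 0 0 [249.3 236.1] 0 8 [249.3 230.5] 
11 -30 [249.1 240.7] 11 -20 [249.2 231.9] 11 -10 [249.2 224.2] 11 0 [249.3 217.3] 11 8 [249.3 212.4] 
-24 51 [250.2 188.7]
-24 73 [250.1 200.1]
0 51 [250.1 228.3]
0 73 [250.  244.5]
24 51 [250.1 265.2]
24 73 [250.  285.6]
disc y [209.2 228.3]
disc y [291.1 228.4]
corner [152.9 150. ]
corner [347.6 150.1]
```

The fingers shut fully, with the pads covering the bar in the picture. Their tips project at row 229, not the 212 I expected, so they seem to stand above the bar, about 25 mm higher than nominal. The knob model itself fits the picture well. I'll open to 25 mm and descend in small steps, watching the force.

>>> drive_tool --pt "0 0 0 0 0 0" --pt "0 0 0 0 0 0" --pt "0 0 0 0 0 0" --pt "0 0 -0.004 0 0 0" --pt "0 0 0 0 0 0" --fingers 0.025

```text
clock: 7.43
tcp_pos: [503.3, -133.5, 57.8]
tool_rot: [-3.139, -0.002, 2.786]
ft_force: [-0.4, 0.3, -0.3]
opening: 24.8
```

>>> drive_tool --pt "0 0 -0.004 0 0 0" --pt "0 0 0 0 0 0"

```text
clock: 7.6
tcp_pos: [503.2, -133.4, 53.2]
tool_rot: [-3.139, -0.002, 2.786]
ft_force: [-0.7, -0.3, 0.4]
opening: 25.2
```

>>> drive_tool --pt "0 0 -0.004 0 0 0" --pt "0 0 0 0 0 0"

```text
clock: 7.77
tcp_pos: [503.0, -133.3, 48.5]
tool_rot: [-3.139, -0.003, 2.786]
ft_force: [0.3, 0.7, -0.4]
opening: 25.1
```

>>> drive_tool --pt "0 0 -0.004 0 0 0" --pt "0 0 0 0 0 0"

```text
clock: 7.93
tcp_pos: [502.8, -133.3, 43.9]
tool_rot: [-3.139, -0.003, 2.786]
ft_force: [0.2, 0.0, 0.0]
opening: 25.0
```

>>> drive_tool --pt "0 0 -0.003 0 0 0" --pt "0 0 0 0 0 0"

```text
clock: 8.1
tcp_pos: [502.7, -133.2, 40.4]
tool_rot: [-3.139, -0.004, 2.786]
ft_force: [0.2, 0.3, 0.6]
opening: 24.9
```

Still no contact. The tips should now be about 15 mm below the bar's top, so I'll try the grip here.

>>> drive_tool --pt "0 0 0 0 0 0" --pt "0 0 0 0 0 0" --pt "0 0 0 0 0 0" --pt "0 0 0 0 0 0" --fingers 0.005 --grip_force 50

```text
clock: 8.43
tcp_pos: [502.7, -133.2, 40.4]
tool_rot: [-3.139, -0.004, 2.785]
ft_force: [-0.3, -0.9, -0.4]
opening: 10.7
```

```bash
python3 - <<'E'
from h import *
s=r.state(); print(s['clock'],s['tcp_pos'],s['opening'],s['ft_force'],s['wrist_torque'])
E
```

```text
8.4333 [ 502.6743875  -133.15535785   40.3639953 ] 10.734384930459475 [-0.31450076 -0.94712025 -0.36432865] [ 0.01849199 -0.03534368 -0.08546744]
```

>>> drive_tool --pt "0 0 0 0 0 0" --pt "0 0 0 0 0 -4" --pt "0 0 0 0 0 -6" --pt "0 0 0 0 0 0"

```text
clock: 8.77
tcp_pos: [502.9, -132.8, 40.4]
tool_rot: [-3.14, -0.003, 2.605]
ft_force: [-0.6, -1.5, -0.6]
opening: 10.8
```

```bash
python3 - <<'E'
from h import *
s=r.state(); print(s['clock'],s['tcp_pos'],s['tool_rot'],s['opening'],s['ft_force'],s['wrist_torque'])
E
```

```text
8.7667 [ 502.8897085  -132.78197564   40.38544239] [-3.13975104 -0.00338676  2.60464319] 10.771937935419892 [-0.64606981 -1.51060425 -0.57907382] [-0.00354868  0.03823361  0.05762054]
```

>>> drive_tool --pt "0 0 0 0 0 -6" --pt "0 0 0 0 0 -6" --pt "0 0 0 0 0 -6" --pt "0 0 0 0 0 -6" --pt "0 0 0 0 0 -6" --pt "0 0 0 0 0 -6" --pt "0 0 0 0 0 0"

```text
clock: 9.35
tcp_pos: [504.0, -131.8, 40.4]
tool_rot: [3.141, -0.002, 1.969]
ft_force: [-0.5, 0.8, 0.1]
opening: 10.7
```

```bash
python3 - <<'E'
from h import *
s=r.state(); print(s['clock'],s['tcp_pos'],s['tool_rot'],s['opening'],s['ft_force'],s['wrist_torque'])
E
```

```text
9.35 [ 504.00627244 -131.79795897   40.36654302] [ 3.14094432e+00 -2.15466005e-03  1.96884656e+00] 10.67969273946048 [-0.50210908  0.75064145  0.12095389] [0.02980396 0.10422719 0.15725188]
```

>>> drive_tool --pt "0 0 0 0 0 -5" --pt "0 0 0 0 0 -4" --pt "0 0 0 0 0 0" --pt "0 0 0 0 0 0"

```text
clock: 9.68
tcp_pos: [504.3, -131.7, 40.4]
tool_rot: [3.141, -0.002, 1.826]
ft_force: [-0.6, -0.2, -0.4]
opening: 10.6
```

```bash
python3 - <<'E'
from h import *
s=r.state(); print(s['clock'],s['tcp_pos'],s['tool_rot'],s['opening'],s['ft_force'],s['wrist_torque'])
E
```

```text
9.6833 [ 504.27431912 -131.70014152   40.35040686] [ 3.14057371e+00 -1.51660341e-03  1.82584459e+00] 10.64305699536693 [-0.56413819 -0.23922762 -0.38720412] [0.03625497 0.03440137 0.13565611]
```

>>> drive_tool --pt "0 0 0 0 0 -3" --pt "0 0 0 0 0 -2" --pt "0 0 0 0 0 0" --pt "0 0 0 0 0 0"

```text
clock: 10.02
tcp_pos: [504.5, -131.7, 40.4]
tool_rot: [3.141, -0.001, 1.755]
ft_force: [0.9, 0.4, 0.0]
opening: 10.9
```

```bash
python3 - <<'E'
from h import *
s=r.state(); print(s['clock'],s['tcp_pos'],s['tool_rot'],s['opening'],s['ft_force'],s['wrist_torque'])
E
```

```text
10.0167 [ 504.46415354 -131.67141718   40.35589935] [ 3.14061240e+00 -5.58775142e-04  1.75514062e+00] 10.863057615518303 [0.86225787 0.40157779 0.02920287] [ 0.11375541 -0.00914133  0.42545023]
```

The torque rose to 0.43 N·m at 1.03 rad, so the knob is at its stop. I'm opening and rising clear.

>>> drive_tool --pt "0 0 0 0 0 0" --pt "0 0 0 0 0 0" --pt "0 0 0 0 0 0" --pt "0 0 0.01 0 0 0" --pt "0 0 0.03 0 0 0" --pt "0 0 0.04 0 0 0" --pt "0 0 0.04 0 0 0" --fingers 0.05

```text
clock: 10.6
tcp_pos: [494.4, -128.2, 154.8]
tool_rot: [-3.122, -0.014, 1.757]
ft_force: [-0.1, -1.0, -0.1]
opening: 50.1
```

```bash
python3 - <<'E'
from h import *
s=r.state(); print(s['clock'],s['tcp_pos'],s['tool_rot'],s['joints'],s['opening'])
c=r.camera('wrist'); T=campose(c,s); a=c['frame']
print([ (d['p'],d['position']) for d in r.spot_point('wrist','knob_grip')[:2]])
ct=r.camera('top'); Tt=campose(ct)
for n,z in (('cap_top',100),('holder',0),('jar',6),('reagent',0),('samplejar',0),('slidebox',0)):
  print(n,[(round(d['p'],2),np.round(onz(ct,Tt,d['position'],z)[:2])) for d in r.spot_point('top',n)[:2]])
b=cv2.resize(ct['frame'][185:235,160:215],None,fx=5,fy=5,interpolation=cv2.INTER_CUBIC)
b=cv2.copyMakeBorder(b,0,384-b.shape[0],0,0,0); cv2.imwrite('pics/k1.png',np.hstack([a,b]))
E
```

```text
10.6 [ 494.39888647 -128.2390179   154.7602912 ] [-3.1221478  -0.01443935  1.75725358] [-3.92193074e-01  5.22270348e-02  1.91812446e+00  1.56102682e-03
  1.19541722e+00 -5.79380585e-01] 50.09988474345417
[(0.89, [60.0, 185.1]), (0.82, [259.4, 201.8])]
cap_top [(0.89, array([535., 210.]))]
holder [(0.79, array([534., 209.]))]
jar [(0.54, array([530., 205.]))]
reagent []
samplejar [(0.57, array([439., 378.]))]
slidebox [(0.93, array([769., 132.]))]
```

View pics/k1.png

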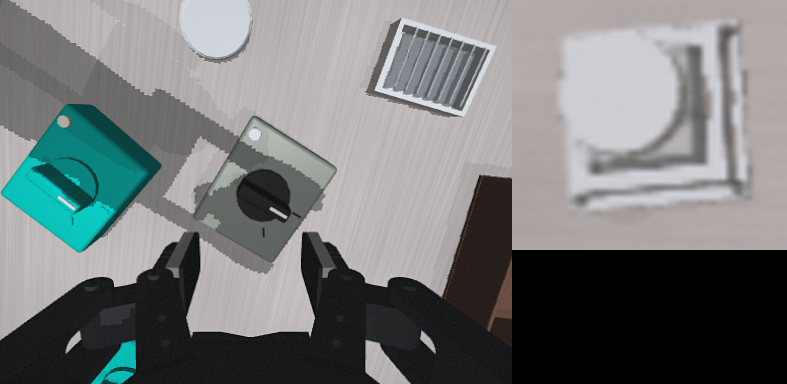

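The knob has sprung back: its white line is on the zero tick, at about (280,212) px. Now moving over the jar with the fingers wide.

>>> drive_tool --pt "0.004 0.037 0 0 0 0" --pt "0.004 0.037 0 0 0 0" --pt "0.004 0.037 0 0 0 0" --pt "0.004 0.037 0 0 0 0" --pt "0.004 0.037 0 0 0 0" --pt "0.004 0.037 0 0 0 0" --pt "0.004 0.037 0 0 0 0" --pt "0.004 0.03 0 0 0 0" --fingers 0.085

```text
clock: 11.72
tcp_pos: [519.3, 165.4, 141.4]
tool_rot: [-3.103, -0.016, 1.742]
ft_force: [-0.6, 0.1, 0.2]
opening: 85.2
```

>>> drive_tool --pt "0 0 0 0 0 0" --pt "0 0 0 0 0 0" --pt "0 0 0 0 0 0" --pt "0 0 0 0 0 0"

```text
clock: 12.05
tcp_pos: [516.0, 170.8, 136.4]
tool_rot: [-3.094, -0.017, 1.75]
ft_force: [0.4, -0.3, 0.3]
opening: 85.1
```

>>> drive_tool --pt "0.01 0.019 0.006 -0.25 -1.5 0" --pt "0.008 0.019 0.004 -0.25 -1.4 0" --pt "0 0 0 0 0 0" --pt "0 0 0 0 0 0" --pt "0 0 0 0 0 0"

```text
clock: 12.47
tcp_pos: [533.3, 201.9, 144.0]
tool_rot: [-3.138, 0.004, 1.741]
ft_force: [0.0, 1.2, -0.3]
opening: 85.1
```

```bash
python3 - <<'E'
from h import *
s=r.state(); print(s['clock'],s['tcp_pos'],s['tool_rot'],s['joints'],np.abs(s['qvel']).max())
c=r.camera('wrist'); T=campose(c,s); v=c['frame'].copy()
for n,z in (('cap_top',100),('jar_mouth',99.5),('holder',0),('jar',6)):
  print(n,[(round(d['p'],2),d['position'],np.round(onz(c,T,d['position'],z)[:2],1)) for d in r.spot_point('wrist',n)[:2]])
for d in r.trace('wrist','cap')[:1]:
  m=d['region'].astype(np.uint8); cn=max(cv2.findContours(m,0,1)[0],key=cv2.contourArea).reshape(-1,2).astype(float)
  P=np.array([onz(c,T,p,100)[:2] for p in cn],np.float32); print('cap',d['p'],d['rect'],cv2.minEnclosingCircle(P))
  cv2.drawContours(v,[cn.astype(np.int32)],-1,(0,0,255),1)
cv2.circle(v,tuple(np.int32(proj(c,T,s['tcp_pos']))),3,(0,255,0),-1)
cv2.imwrite('pics/j1.png',v)
E
```

```text
12.4667 [533.29638577 201.88178107 143.95471909] [-3.13776195  0.00357709  1.74104627] [ 0.24068085  0.1766429   1.8024328  -0.00358773  1.16659224  0.07185549] 0.021919832821692447
cap_top [(0.64, [252.1, 193.6], array([531.8, 213.4]))]
jar_mouth []
holder []
jar []
cap 0.78 [206.6, 149.1, 297.2, 233.9] ((531.1231689453125, 212.91656494140625), 32.35530090332031)
```

View pics/j1.png

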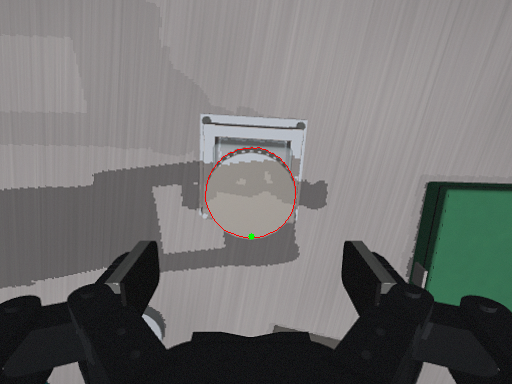

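The cap is outlined well at about (251,193) px, its centre near (532,212) mm. The open fingertips are at row 241, so the tips stand about 17 mm behind the TCP when shut and 30 mm when open. I'm centring and descending in stages.

>>> drive_tool --pt "-0.001 0.01 0 0 0 0" --pt "0 0 -0.012 0 0 0" --pt "0 0 -0.012 0 0 0" --pt "0 0 -0.008 0 0 0" --pt "0 0 0 0 0 0" --pt "0 0 0 0 0 0"

```text
clock: 13.27
tcp_pos: [531.1, 213.3, 107.5]
tool_rot: [-3.136, 0.003, 1.742]
ft_force: [0.8, 0.0, 0.5]
opening: 85.0
```

```bash
python3 - <<'E'
from h import *
from scipy.optimize import least_squares
a=np.linspace(0,2*np.pi,73)
s=r.state(); c=r.camera('wrist'); T=campose(c,s); print(s['tcp_pos'])
for d in r.trace('wrist','cap')[:1]:
  m=d['region']; ys,xs=np.nonzero(m); print(d['p'],d['rect'])
  w=lambda p:np.array([proj(c,T,[p[0]+31.5*np.cos(t),p[1]+31.5*np.sin(t),z]) for t in a for z in(77,100)])
  cen=np.array([xs.mean(),ys.mean()])
  def f(p):
    h=cv2.convexHull(np.float32(w(p))); M=cv2.moments(h); return np.array([M['m10']/M['m00'],M['m01']/M['m00']])-cen
  q=least_squares(f,[532,212],diff_step=1e-3); print(q.x,q.fun); h=cv2.convexHull(np.float32(w(q.x)));print(h[:,0].min(0),h[:,0].max(0),cv2.contourArea(h),m.sum())
E
```

```text
[531.11893472 213.33948834 107.54021945]
0.62 [197.3, 176.5, 305.6, 283.0]
[530.99454597 211.05992749] [-1.16182377e-07 -4.67400440e-07]
[195.92247 172.32181] [305.20355 282.495  ] 9379.348577433382 8962
```

>>> drive_tool --pt "0 -0.002 -0.01 0 0 0" --pt "0 0 -0.01 0 0 0" --pt "0 0 0 0 0 0" --pt "0 0 -0.01 0 0 0" --pt "0 0 0 0 0 0"

```text
clock: 13.78
tcp_pos: [532.2, 211.0, 76.2]
tool_rot: [-3.139, 0.003, 1.741]
ft_force: [-1.1, 0.3, -0.8]
opening: 85.0
```

>>> drive_tool --pt "-0.001 0.0005 -0.01 0 0 0" --pt "0 0 0 0 0 0" --pt "0 0 -0.01 0 0 0" --pt "0 0 0 0 0 0"

```text
clock: 14.12
tcp_pos: [531.0, 211.5, 53.8]
tool_rot: [-3.139, 0.003, 1.741]
ft_force: [-0.9, 0.2, -0.7]
opening: 84.9
```

>>> drive_tool --pt "0 0 0 0 0 0" --pt "0 0 0 0 0 0" --pt "0 0 0 0 0 0" --pt "0 0 0 0 0 0" --pt "0 0 0 0 0 0" --fingers 0.055 --grip_force 60

```text
clock: 14.53
tcp_pos: [531.3, 211.6, 53.6]
tool_rot: [-3.139, 0.003, 1.741]
ft_force: [0.6, 0.8, -2.2]
opening: 59.8
```

```bash
python3 - <<'E'
from h import *
s=r.state(); print(s['clock'],s['tcp_pos'],s['tool_rot'],s['opening'],s['ft_force'],s['wrist_torque'])
c=r.camera('wrist'); a=c['frame']; b=r.camera('scene')['frame'][150:270,290:410]
cv2.imwrite('pics/g1.png',np.hstack([a[:,100:420],cv2.resize(b,(384,384),interpolation=cv2.INTER_CUBIC)]))
E
```

```text
14.5333 [531.25652058 211.58529839  53.62173425] [-3.13887621  0.00332526  1.74097215] 59.82295493485606 [ 0.58033032  0.80170125 -2.22104003] [-0.00436302 -0.04018143  0.03465634]
```

View pics/g1.png

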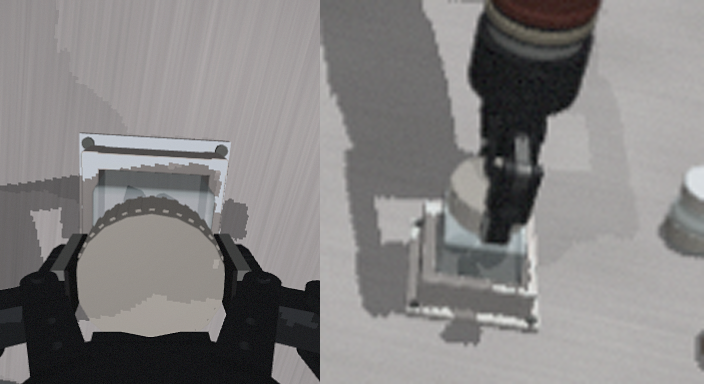

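The grip is on the cap: it fills the space between the pads, and the opening reads about 60 mm against the cap's 62. Now turning counter-clockwise with a small rise that follows the thread.

>>> drive_tool --pt "0 0 0 0 0 4" --pt "0 0 0.0003 0 0 6" --pt "0 0 0.0003 0 0 6" --pt "0 0 0 0 0 0"

```text
clock: 14.97
tcp_pos: [530.7, 211.3, 54.3]
tool_rot: [-3.138, 0.003, 2.029]
ft_force: [0.4, -0.3, -1.3]
opening: 59.8
```

```bash
cat > st.py <<'E'
from h import *
s=r.state(); print(s['clock'],np.round(s['tcp_pos'],1),np.round(s['tool_rot'],3),round(s['opening'],1),np.round(s['ft_force'],1),np.round(s['wrist_torque'],2),np.round(s['joints'][5],2))
E
python3 st.py
```

```text
14.9667 [530.7 211.3  54.3] [-3.138e+00  3.000e-03  2.029e+00] 59.8 [ 0.4 -0.3 -1.3] [-0.01 -0.04  0.06] -0.2
```

>>> drive_tool --pt "0 0 0.0003 0 0 6" --pt "0 0 0.0003 0 0 6" --pt "0 0 0.0003 0 0 6"

```text
clock: 15.22
tcp_pos: [530.3, 211.1, 55.3]
tool_rot: [-3.137, 0.002, 2.344]
ft_force: [-0.3, -1.3, -0.3]
opening: 59.5
```

```bash
python3 st.py
```

```text
15.2167 [530.3 211.1  55.3] [-3.137e+00  2.000e-03  2.344e+00] 59.5 [-0.3 -1.3 -0.3] [-0.16  0.05 -0.3 ] -0.51
```

>>> drive_tool --pt "0 0 0.0003 0 0 6" --pt "0 0 0.0003 0 0 6" --pt "0 0 0.0003 0 0 6" --pt "0 0 0.0003 0 0 6" --pt "0 0 0 0 0 5"

```text
clock: 15.63
tcp_pos: [529.6, 210.2, 57.1]
tool_rot: [-3.135, 0.001, 2.859]
ft_force: [-0.6, -0.5, -1.0]
opening: 59.7
```

```bash
python3 st.py
```

```text
15.6333 [529.6 210.2  57.1] [-3.135e+00  1.000e-03  2.859e+00] 59.7 [-0.6 -0.5 -1. ] [-0.13  0.05 -0.01] -1.03
```

The torque dropped to about zero at 1.12 rad, so the threads have let go. I'll turn a little more, then raise gently while watching for the jar's weight.

>>> drive_tool --pt "0.0008 0.0008 0 0 0 6" --pt "0 0 0 0 0 2" --pt "0 0 0 0 0 0" --pt "0 0 0.002 0 0 0" --pt "0 0 0.002 0 0 0" --pt "0 0 0 0 0 0"

```text
clock: 16.13
tcp_pos: [529.7, 209.8, 61.5]
tool_rot: [-3.132, -0.0, 2.995]
ft_force: [-0.4, -0.2, -0.4]
opening: 59.7
```

```bash
python3 st.py
```

```text
16.1333 [529.7 209.8  61.5] [-3.132 -0.     2.995] 59.7 [-0.4 -0.2 -0.4] [-0.02 -0.01 -0.02] -1.16
```

>>> drive_tool --pt "0.001 0.001 0.005 0 0 0" --pt "0 0 0.005 0 0 0" --pt "0 0 0.005 0 0 0" --pt "0 0 0 0 0 0"

```text
clock: 16.47
tcp_pos: [531.1, 211.2, 78.5]
tool_rot: [-3.133, 0.0, 2.993]
ft_force: [0.6, -0.3, -1.5]
opening: 60.0
```

```bash
python3 st.py
```

```text
16.4667 [531.1 211.2  78.5] [-3.133  0.     2.993] 60.0 [ 0.6 -0.3 -1.5] [ 0.02 -0.03  0.01] -1.16
```

>>> drive_tool --pt "0 0 0.005 0 0 0" --pt "0 0 0.005 0 0 0" --pt "0 0 0.004 0 0 0" --pt "0 0 0 0 0 0" --pt "0 0 0 0 0 0"

```text
clock: 16.88
tcp_pos: [531.7, 211.6, 95.4]
tool_rot: [-3.134, 0.002, 2.992]
ft_force: [0.6, -0.1, -0.8]
opening: 59.8
```

```bash
python3 st.py; python3 - <<'E'
from h import *
s=r.state(); c=r.camera('wrist'); a=c['frame'].copy(); b=r.camera('scene')['frame'][140:260,280:400]
T=campose(c,s)
cv2.imwrite('pics/e1.png',np.hstack([a[:,100:420],cv2.resize(b,(384,384),interpolation=cv2.INTER_CUBIC)]))
E
```

```text
16.8833 [531.7 211.6  95.4] [-3.134e+00  2.000e-03  2.992e+00] 59.8 [ 0.6 -0.1 -0.8] [-0.01 -0.03 -0.01] -1.16
```

View pics/e1.png

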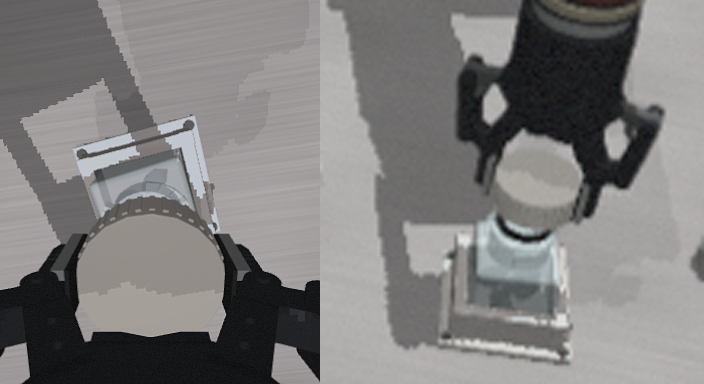

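The last picture shows the jar standing in its holder with the black seal ring in view, and the cap held level above it. From the tool's rise, the rim is about 112 mm above the jar's base. I'll let it settle, then hand in.

>>> drive_tool --pt "0 0 0 0 0 0" --pt "0 0 0 0 0 0" --pt "0 0 0 0 0 0" --pt "0 0 0 0 0 0" --pt "0 0 0 0 0 0"

```text
clock: 17.4
tcp_pos: [530.6, 211.2, 93.8]
tool_rot: [-3.133, -0.0, 2.992]
ft_force: [-0.2, 0.0, -1.2]
opening: 59.6
```

```bash
python3 st.py; python3 -c "
from workcell import r
print(r.sign_off())"
```

```text
17.4 [530.6 211.2  93.8] [-3.133 -0.     2.992] 59.6 [-0.2  0.  -1.2] [-0.02  0.04  0.03] -1.16
the job is handed in; nothing more can be done
None
```

I did both parts of the job and handed it in at 17.4 s; sign-off gives no verdict.

- **Knob:** I turned it clockwise until the torque rose to 0.43 N·m at about 1.03 rad, then let go. The picture afterwards shows its white line back on the zero tick.
- **Cap:** I unscrewed it about 1.25 rad counter-clockwise; the resistance dropped to about zero by 1.12 rad. I then raised it straight up. By the tool's rise, the rim is about 110 mm above the jar's base. The cap is level within 0.01 rad and within a few mm of the jar's axis, held with the grip set to 60 N.
- **Jar and bystanders:** The last picture shows the jar seated with its seal ring in view. The wrist force of about 1 N shows its weight was not being carried. I saw nothing else touched, but I did not re-measure the bystanders.

**Disagreements:**
- The fingertips stood about 25 mm further back than the description says, so my first grip closed above the knob's bar without contact. I measured the offset in the picture, descended carefully and gripped lower.
- The reported opening read 1 to 2 mm less than the true widths of the bar and the cap.
- The tool settled about 1.6 mm lower in the last half second, which stays well inside the allowed height.

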